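# Check the pod box lids and reject the stiff one

### The job

The lids of the two green detergent pod boxes must drop shut by themselves, but one of them has a stiff hinge. Check both boxes where they stand: raise each lid by its front tab to about half open and let go. Leave the good box shut, and reject the stiff one, whose lid stays up, by swinging its lid all the way back so that it is left wide open.

Things in the scene. Friction and masses are not known exactly. Their poses are not given: they have to be found in the camera images.
- box_a: Green pod box, dark purple lid, loose, 1.5 kg, 118 x 169 x 72 mm without tab; box_b looks the same. Origin: centre of underside; x from front to hinge, y along the hinge, z up. Lid: flat plate, z = 63 to 71 mm when shut, hinged along y at x = +56, z = 63 mm; front edge x = -54 mm. Which box is stiff is not told.
- box_a_lid (a joint): Lid angle of box_a, rad: 0 shut, 1.57 upright, 1.92 fully back at its stop. A good lid, let go short of upright, falls shut within a second (past upright it falls back open). A stiff lid stays where it is left and takes about 1 N at the tab to move; carry or push it back along its arc (a level push on its edge when half open can jam and tip the box).
- box_b: The other pod box: same sizes, same frame. On both, a flat purple pull tab, part of the lid, stands out from the middle of the lid's front edge to x = -88 mm: y = -15 to +15, z = 63 to 71 mm when shut, free below and beside it. Pinch it across its width from above, e.g. at x = -74 mm (130 mm from the hinge); it can turn between the pads.
- box_b_lid (a joint): Lid angle of box_b, as for box_a_lid.
Mind the look-alikes: they are no part of the job. What is shaped like the box_b but blue is not meant.

How it is judged (in metres and radians):
On the way:
1. the good lid has been tried: raised by at least 23 degrees (0.4 rad) (value of joint box_a_lid above 0.4 rad), for 0.05 s.
At the end, for the whole second after the job is handed in: The lid that falls by itself is shut (under 0.1 rad), the stiff lid is swung back to at least 1.45 rad (83 degrees), and both boxes stand upright (within 0.1 rad), at rest, within 40 mm of where they stood (value of joint box_a_lid below 0.1 rad and value of joint box_b_lid above 1.45 rad and distance of each of box_a, box_b from where it was at the start of the episode below 0.04 m and angle between each of box_a, box_b's own z axis and vertical below 0.1 rad and linear speed of each of box_a, box_b below 0.02 m/s); the robot touches nothing.
It fails at once if a pod box is tipped over by more than 0.35 rad (angle between any of box_a, box_b's own z axis and vertical above 0.35 rad).
It also fails if it takes over 61 s, if anything falls off the work surface, if the arm or the gripper's body presses on something with over 40 N, if the wrist force passes 120 N, or if a joint passes its speed limit or range.

### The arm

A 6-joint arm with a two-finger parallel gripper is mounted at the origin on a cart in front of the work surface, level with it; the furniture and walls round the work are solid. World frame = base frame: x ahead of the robot, y to its left, z up, the work surface at z = 0. Lengths are in m, angles in degrees, forces in N, time in s.
With the tool pointing down it reaches from about 0.375 to 0.9 m from the base axis. Payload 3.1 kg.
Tool frame: the origin (TCP) lies midway between the tips of the shut fingers; the grasp point (between the pads) lies 19 mm behind it (bot.hold_point_z is the distance from the TCP to the grasp point, in m); z points along the fingers, y is the line along which they close (so a half turn about z gives the same grasp; the last joint's range is limited). The gripper opens to 87 mm and grips with 3 to 60 N. Pads are 19 mm wide; open, the fingers measure 117 mm over their backs; the gripper's body (75 mm by 190 mm) begins 51 mm behind the grasp point.
Start: joints at [-75.029, 30.224, 82.088, -0, 67.689, -10.227], TCP at [0.266, -0.565, 0.197] pointing down, gripper open.
Joint ranges: [-176.69, 176.69], [-43.24, 126.21], [12.49, 139.97], [-82, 262], [0, 151.66], [-163.58, 163.58]. Speed limits (degrees/s): [159.86, 159.86, 180, 180, 180, 180].

### API

Orientations are given as a 3x3 rotation matrix whose columns are the frame's x, y, z axes.
In Python, from rig import read_state, optics, order, bot gives the robot as it stands.
- The arm moves only by the tool drive_tool, never from a script. Its argument "steps" is a list of rows, each a list of 7 numbers: the finger opening in mm, from 0 to 87, then the shift along the tool's x, y, z normalised to -1 to 1, where 1 is 0.12 m, then the turn, a rotation vector about the tool's x, y, z normalised to -1 to 1, where 1 is 1.5 rad. In form: [[jaw, tx, ty, tz, ax, ay, az], ...]. A call has 1 to 8 rows; each row is the pose to reach, as a shift and turn from the pose commanded when the call began, along the tool's axes at that moment; what a row does not reach only later rows make up. A row lasts 1/10 s, in which the tool goes at most 50 mm and 8.59 degrees, less where a joint would pass 70% of its speed; a pose out of reach is approached as far as the arm can. A call with a number of a shift or a turn outside -1 to 1 is refused whole. A call with a gripper value outside its range is refused whole. The fingers move at their own pace and stop on an object; the grip force is fixed at half the most. Time passes only in rows, so rows that repeat a pose let the fingers close. It gives the time, the measured TCP pose, the force, the opening and the grip force at its end, in the units of the state.
- read_state(): the state, without advancing time (a new reading comes with each control period).
- optics.capture(name): name is "side" or "top" or "wrist"; returns a dict with "color" (420x560x3 uint8, blue, green, red), "range_z" (420x560 float32, m along the optical axis (not along the pixel's ray), 0 where there is no reading), "fx", "fy", "cx", "cy" (pixels), "rvec" (rotation vector, rad) and "tvec" (3), from world to camera coordinates, as OpenCV has them. Camera axes: x right, y down, z forward; pixel columns grow to the right and rows downward; lengths in m; the calibration is good to about 2 mm. The wrist camera is an equidistant fisheye: a pixel r from the principal point sees the ray r / f radians off the axis. A picture is of the moment at which its call begins.
- order.hand_in(): hands the job in; it is judged then, once.
The state is a dict: "time_s": time; "joint_positions": joint angles; "qvel": joint speeds; "tau": joint torques, N m; "position": TCP position; "tcp_rot": TCP orientation; "force": force on the tool from outside, world axes, zero at the start; "moment": the same for the moment, N m; "opening": opening from 0.0 (shut) to 1.0 (fully open); "grasp_force": force on a finger pad.
Only numpy, scipy, OpenCV 4.12 (cv2) and the standard library are available. Lean on these libraries where they do the work, as an engineer would, in place of code of your own. Each camera call takes 0.05 s, during which the arm holds its last target. There are 200 camera calls.

## Working session

There is one attempt and no reset: what is moved stays moved. The work goes in short steps, Python scripts to look and compute and a tool call to move; the robot and the scene stay as the last step left them, time stands still between calls to the robot, and variables do not carry over. Pictures are saved under pics/ and viewed, at most 10 in all, crops included, and the job is handed in when it is done.

Besides the shell and the picture viewer there is one more tool, called after "Request:" in YAML: its name, and indented under it one key for each argument. drive_tool: Moves the arm, as the interface text tells. Scaled input: -1 to 1 covers 0.12 m each way for a shift and 1.5 rad each way for a turn. Its arguments: {"type":"object","properties":{"steps":{"type":"array"}},"required":["steps"]}

```bash
mkdir -p pics; ls; python3 - <<'E'
from rig import read_state, optics, order, bot
import cv2,numpy as np
s=read_state();print(s, bot.hold_point_z)
ims=[]
for n in ["top","side"]:
    c=optics.capture(n); cv2.imwrite(f"pics/{n}0.png",c["color"]); np.savez(f"{n}0.npz",**c)
    print(n,c["fx"],c["cx"],c["cy"],c["rvec"],c["tvec"])
E
```

```text
pics
{'time_s': 0.0, 'joint_positions': array([-7.50281058e+01,  3.02799478e+01,  8.21567521e+01, -2.67168594e-03,
        6.76891246e+01, -1.02278317e+01]), 'qvel': array([ 0.07104569,  0.09827892,  0.02508232,  0.02632628, -0.07661419,
        0.03841088]), 'tau': array([-3.10365449e-04, -4.40039563e+01, -1.76591080e+01,  6.35489845e-02,
        5.82904718e-02, -1.60587906e-04]), 'position': array([ 0.2659088 , -0.56473354,  0.19585914]), 'tcp_rot': array([[ 9.04821638e-01,  4.25790363e-01, -6.09013271e-04],
       [ 4.25790657e-01, -9.04819243e-01,  2.11035472e-03],
       [ 3.47521774e-04, -2.16880677e-03, -9.99997588e-01]]), 'force': array([ 0.96187859, -0.27377297,  0.39431417]), 'moment': array([ 0.07031442, -0.02318594,  0.03184607]), 'grasp_force': 0.0, 'opening': 1.0010157244881088} 0.0187
top 480.17437913308765 275.06113560204386 207.42437838879508 [ 2.1776514  -1.29387529  0.45976934] [-0.40209392  0.36697083  1.3405471 ]
side 444.6404841523195 276.89805683212427 206.13304024786666 [ 1.78144713 -1.08962019  0.71164498] [-0.39555591  0.24119298  1.1248618 ]
```

View pics/top0.png

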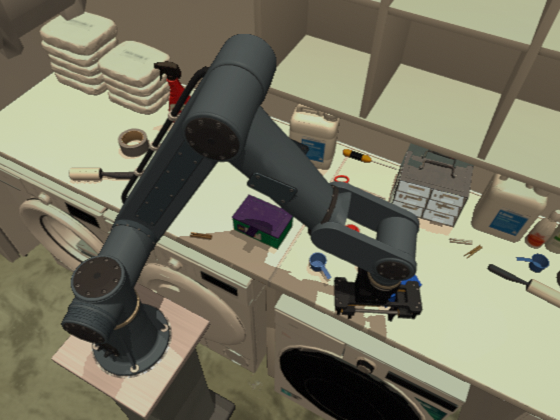

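View pics/side0.png

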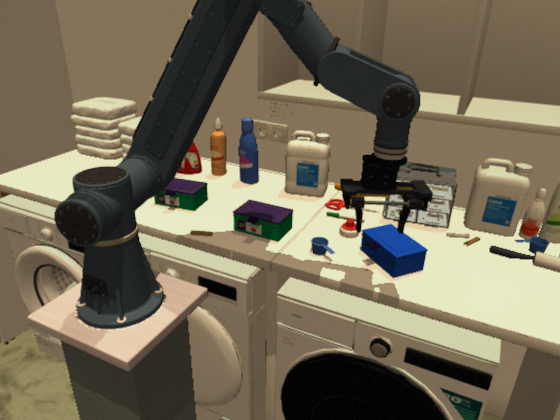

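The side view shows two green boxes with purple lids at (263,218) and (182,193). The look-alike is the blue box at (393,250), which I'll leave alone. The top view shows only one green box, at (262,220), because the arm hides the other. Next I'll measure the lids.

```bash
cat > h.py <<'E'
import cv2,numpy as np
def world(c,m):
    v,u=np.nonzero(m&(c["range_z"]>0)); z=c["range_z"][v,u]
    p=np.stack([(u-c["cx"])/c["fx"]*z,(v-c["cy"])/c["fy"]*z,z],1)
    R=cv2.Rodrigues(np.array(c["rvec"]))[0]
    return (p-np.array(c["tvec"]).ravel())@R,u,v
def purple(c):
    h=cv2.cvtColor(c["color"],cv2.COLOR_BGR2HSV)
    return cv2.inRange(h,(130,70,25),(165,255,255))>0
E
python3 - <<'E'
from h import *
for n in ["top","side"]:
    c=dict(np.load(n+"0.npz")); m=purple(c)
    k,l,st,ce=cv2.connectedComponentsWithStats(m.astype(np.uint8))
    for i in range(1,k):
        if st[i,4]<60: continue
        P,u,v=world(c,l==i); top=P[abs(P[:,2]-.071)<.006]
        print(n,st[i],P.mean(0).round(3),np.percentile(P[:,2],[2,50,98]).round(3),len(top))
        if len(top)>20:
            r=cv2.minAreaRect((top[:,:2]*1000).astype(np.float32)); print(r); print(cv2.boxPoints(r).round(0).tolist())
c=dict(np.load("side0.npz"))["color"][160:260,130:310]
cv2.imwrite("pics/crop.png",cv2.resize(c,None,fx=4.4,fy=4.4,interpolation=cv2.INTER_CUBIC))
E
```

```text
top [ 233  196   59   42 1428] [ 0.503 -0.139  0.072] [0.067 0.072 0.078] 1351
((492.8735046386719, -136.34185791015625), (140.1072998046875, 166.93417358398438), 0.2071373462677002)
[[423.0, -53.0], [423.0, -220.0], [563.0, -220.0], [563.0, -53.0]]
side [163 179  44  16 445] [0.544 0.212 0.072] [0.068 0.072 0.075] 440
((538.2875366210938, 210.56076049804688), (145.1645965576172, 134.2504119873047), 12.976082801818848)
[[452.0, 260.0], [483.0, 129.0], [624.0, 161.0], [594.0, 292.0]]
side [234 200  59  24 735] [ 0.502 -0.141  0.072] [0.068 0.072 0.075] 729
((507.05120849609375, -137.92401123046875), (113.69332885742188, 166.76026916503906), 0.6724581718444824)
[[449.0, -55.0], [451.0, -222.0], [565.0, -221.0], [563.0, -54.0]]
```

View pics/crop.png

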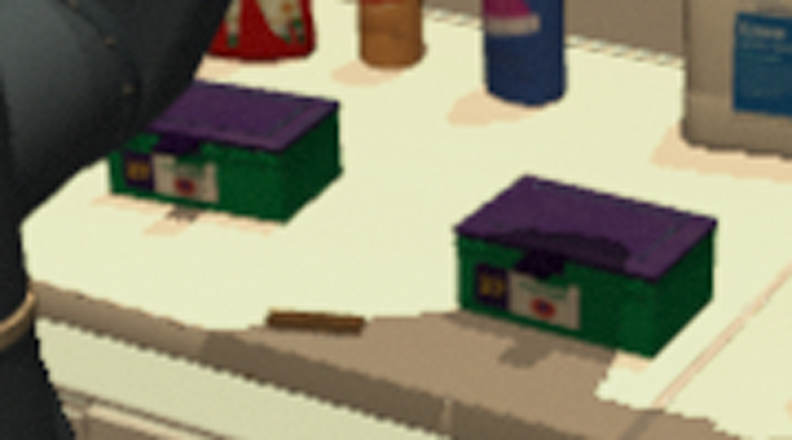

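The crop confirms two green boxes with purple lids. Each has a dark tab facing the robot, at about crop (545,262) and (180,143). I'll go to the near box first, moving over above its tab and levelling the tool yaw.

Request:
drive_tool:
  steps:
    - [87,0.767,-0.652,0,0,0,0.293]
    - [87,0.767,-0.652,0,0,0,0.293]
    - [87,0.767,-0.652,0,0,0,0.293]
    - [87,0.767,-0.652,0,0,0,0.293]

```text
time_s: 0.5
position: [0.3168, -0.4515, 0.1964]
tcp_rot: [[1.0, 0.003, -0.001], [0.003, -1.0, 0.004], [-0.001, -0.004, -1.0]]
force: [-0.4, -1.3, 0.4]
opening: 0.998
grasp_force: 0.0
```

Request:
drive_tool:
  steps:
    - [87,0.417,-1,0,0,0,0]
    - [87,0.417,-1,0,0,0,0]
    - [87,0.417,-1,0,0,0,0]

```text
time_s: 0.8
position: [0.3662, -0.3334, 0.1965]
tcp_rot: [[1.0, 0.003, -0.001], [0.003, -1.0, 0.002], [-0.001, -0.002, -1.0]]
force: [-0.3, -0.4, -0.2]
opening: 1.001
grasp_force: 0.0
```

Request:
drive_tool:
  steps:
    - [87,0.417,-1,0,0,0,0]
    - [87,0.417,-1,0,0,0,0]
    - [87,0.417,-1,0,0,0,0]
    - [87,0.417,-1,0,0,0,0]

```text
time_s: 1.2
position: [0.4167, -0.2129, 0.1967]
tcp_rot: [[1.0, 0.006, -0.0], [0.006, -1.0, 0.001], [-0.0, -0.001, -1.0]]
force: [0.1, 0.2, -0.1]
opening: 1.004
grasp_force: 0.0
```

```bash
cat >> h.py <<'E'
def lids(n,tag):
    from rig import optics
    c=optics.capture(n); cv2.imwrite(f"pics/{n}{tag}.png",c["color"]); m=purple(c)
    k,l,st,ce=cv2.connectedComponentsWithStats(m.astype(np.uint8))
    for i in range(1,k):
        if st[i,4]<60: continue
        P,u,v=world(c,l==i); top=P[abs(P[:,2]-.071)<.006]
        print(n,st[i],P.mean(0).round(3),np.percentile(P[:,2],[2,50,98]).round(3),len(top))
        if len(top)>20:
            r=cv2.minAreaRect((top[:,:2]*1000).astype(np.float32)); print(r, cv2.boxPoints(r).round(0).tolist())
E
python3 -c "
from h import *
lids('top',1);lids('side',1)
c=__import__('rig').optics.capture('wrist');cv2.imwrite('pics/w1.png',c['color'])
a=cv2.imread('pics/top1.png');cv2.imwrite('pics/m1.png',cv2.resize(np.hstack([a,c['color']]),(800,300)))"
```

```text
top [ 148  150   55   34 1131] [0.546 0.23  0.072] [0.065 0.072 0.078] 1062
((536.9153442382812, 230.43170166015625), (139.8712158203125, 167.7159881591797), 8.02287483215332) [[456.0, 304.0], [479.0, 138.0], [618.0, 157.0], [594.0, 323.0]]
top [ 233  200   53   38 1068] [ 0.494 -0.138  0.074] [0.067 0.072 0.08 ] 1001
((495.7215270996094, -136.88552856445312), (101.7930679321289, 165.56640625), 0.7652432322502136) [[444.0, -55.0], [446.0, -220.0], [548.0, -219.0], [546.0, -53.0]]
top [364 270  12  11  89] [ 0.466 -0.514  0.071] [0.065 0.072 0.077] 84
((465.4598083496094, -513.4733276367188), (28.959314346313477, 30.08045196533203), 48.58473205566406) [[445.0, -514.0], [467.0, -534.0], [486.0, -513.0], [464.0, -493.0]]
side [153 177  54  18 549] [0.543 0.229 0.072] [0.068 0.072 0.075] 546
((536.9882202148438, 230.75186157226562), (139.83734130859375, 169.5106964111328), 5.600855350494385) [[459.0, 308.0], [476.0, 140.0], [615.0, 153.0], [598.0, 322.0]]
side [234 200  59  24 719] [ 0.503 -0.141  0.072] [0.069 0.072 0.075] 714
((506.434814453125, -138.1642303466797), (165.98599243164062, 109.52715301513672), 89.65934753417969) [[451.0, -221.0], [561.0, -221.0], [562.0, -55.0], [452.0, -55.0]]
```

View pics/m1.png

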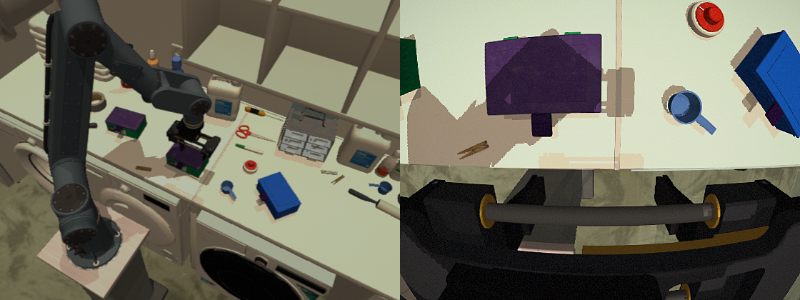

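The top view on the left shows both boxes clear of the arm. The wrist view shows the near box's tab at (541,123), central on its lid edge. Before gripping I'll check what kinematics `bot` offers, to see whether tilted poses are reachable.

Request:
drive_tool:
  steps:
    - [70,0.133,-0.633,0.5,0,0,0]
    - [70,0.133,-0.633,0.5,0,0,0]
    - [70,0.133,-0.633,0.5,0,0,0]
    - [70,0.133,-0.633,0.5,0,0,0]

```text
time_s: 1.75
position: [0.432, -0.1406, 0.1363]
tcp_rot: [[1.0, 0.001, -0.001], [0.001, -1.0, -0.0], [-0.001, 0.0, -1.0]]
force: [0.6, -0.3, -0.1]
opening: 0.819
grasp_force: 0.0
```

Request:
drive_tool:
  steps:
    - [70,-0.033,-0.03,0.35,0,0,0]
    - [70,-0.033,-0.03,0.69,0,0,0]
    - [70,-0.033,-0.03,0.69,0,0,0]
    - [20,-0.033,-0.03,0.69,0,0,0]
    - [20,-0.033,-0.03,0.69,0,0,0]
    - [20,-0.033,-0.03,0.69,0,0,0]
    - [20,-0.033,-0.03,0.69,0,0,0]

```text
time_s: 2.45
position: [0.4292, -0.1368, 0.0558]
tcp_rot: [[1.0, 0.0, 0.004], [0.0, -1.0, -0.002], [0.004, 0.002, -1.0]]
force: [-0.4, 0.2, 0.3]
opening: 0.525
grasp_force: 0.0
```

```bash
cat > arc.py <<'E'
import numpy as np
# rows of an arc in the tool frame (vertical x-z plane), lid angle t0->t1, tool pitch p0->p1 (deg)
def arc(t0,t1,p0,p1,r=.136,d=.013,n=6):
    def tcp(t,p):
        t,p=np.radians([t,p]); return np.array([-r*np.cos(t)+d*np.sin(p), r*np.sin(t)-d*np.cos(p)])
    a=np.radians(p0); ex=np.array([np.cos(a),np.sin(a)]); ez=np.array([np.sin(a),-np.cos(a)])
    for k in range(1,n+1):
        f=k/n; D=tcp(t0+f*(t1-t0),p0+f*(p1-p0))-tcp(t0,p0)
        print([round(float(v),3) for v in (D@ex/.12,D@ez/.12,np.radians(f*(p1-p0))/1.5)])
E
python3 -c "
from arc import *
arc(2,45,0,20)"
```

```text
[0.02, -0.141, 0.039]
[0.058, -0.28, 0.078]
[0.112, -0.414, 0.116]
[0.183, -0.541, 0.155]
[0.269, -0.66, 0.194]
[0.368, -0.768, 0.233]
```

Request:
drive_tool:
  steps:
    - [20,0,0,0,0,0,0]
    - [20,0,0,0,0,0,0]
    - [20,0,0,0,0,0,0]
    - [20,0,0,0,0,0,0]

```text
time_s: 2.85
position: [0.428, -0.1358, 0.0541]
tcp_rot: [[1.0, 0.0, -0.0], [0.0, -1.0, 0.0], [-0.0, -0.0, -1.0]]
force: [0.0, 0.2, -0.3]
opening: 0.245
grasp_force: 0.0
```

```bash
python3 -c "
from h import *
from rig import *
c=optics.capture('wrist');s=optics.capture('side')
print(read_state()['opening'],read_state()['grasp_force'])
cv2.imwrite('pics/m2.png',np.hstack([c['color'][100:400,140:420],cv2.resize(s['color'][170:270,210:310],(300,300))]))"
```

```text
0.23359164713128336 0.0
```

View pics/m2.png

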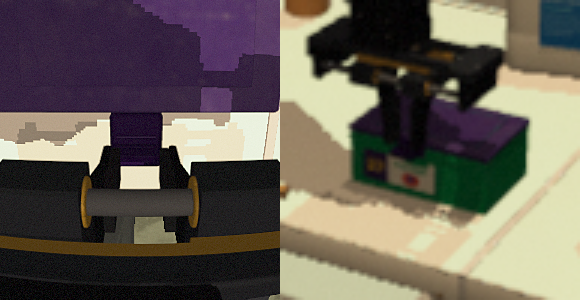

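The fingers closed to 20 mm without touching the tab, which is at about (135,140) in the wrist view. I'll find out where it is relative to the fingers from the wrist depth.

```bash
cat >> h.py <<'E'
def wristworld(c):
    H,W=c["range_z"].shape; u,v=np.meshgrid(np.arange(W),np.arange(H))
    a=(u-c["cx"])/c["fx"]; b=(v-c["cy"])/c["fy"]; th=np.hypot(a,b); k=np.tan(th)/np.maximum(th,1e-9); z=c["range_z"]
    p=np.stack([a*k*z,b*k*z,z],-1).reshape(-1,3)
    R=cv2.Rodrigues(np.array(c["rvec"]))[0]
    return ((p-np.array(c["tvec"]).ravel())@R).reshape(H,W,3)
E
python3 -c "
from h import *
from rig import *
c=optics.capture('wrist'); W=wristworld(c); np.savez('w2.npz',**c)
for col in (230,275,295,310):
  print(col); 
  for r in range(196,292,6): print(r,W[r,col].round(3),c['color'][r,col],round(float(c['range_z'][r,col]),3))
P=W[purple(c)&(c['range_z']>0)]; t=P[(P[:,0]<.448)]; print(len(t), t.min(0),t.max(0)); print(np.percentile(P,[1,50,99],axis=0))
"
```

```text
230
196 [ 0.465 -0.11   0.072] [67 35 55] 0.176
202 [ 0.462 -0.11   0.072] [65 39 56] 0.177
208 [ 0.458 -0.11   0.072] [59 31 51] 0.178
214 [ 0.432 -0.098  0.001] [138 163 187] 0.253
220 [ 0.428 -0.098  0.002] [141 164 187] 0.254
226 [ 0.422 -0.098  0.001] [152 180 195] 0.256
232 [ 0.417 -0.097 -0.   ] [196 228 236] 0.259
238 [ 0.412 -0.097 -0.   ] [199 229 237] 0.26
244 [ 0.407 -0.097  0.   ] [196 228 235] 0.261
250 [ 0.402 -0.097  0.001] [199 230 237] 0.262
256 [ 0.396 -0.096  0.   ] [194 228 236] 0.265
262 [ 0.39  -0.096  0.   ] [135 159 172] 0.266
268 [ 0.464 -0.122  0.155] [69 85 94] 0.096
274 [ 0.462 -0.122  0.156] [7 6 2] 0.097
280 [ 0.463 -0.123  0.161] [21 64 82] 0.092
286 [ 0.462 -0.123  0.162] [ 6 57 81] 0.091
275
196 [ 0.465 -0.135  0.072] [63 30 53] 0.176
202 [ 0.462 -0.135  0.073] [62 33 50] 0.175
208 [ 0.458 -0.135  0.071] [65 41 59] 0.179
214 [ 0.455 -0.135  0.071] [38 11 30] 0.18
220 [ 0.452 -0.135  0.073] [48 22 36] 0.179
226 [ 0.448 -0.135  0.071] [35  0 18] 0.181
232 [ 0.444 -0.135  0.071] [48 23 33] 0.183
238 [ 0.441 -0.135  0.073] [29  8 26] 0.182
244 [ 0.437 -0
[... 1286 characters left out ...]
181] 0.255
226 [ 0.423 -0.161  0.001] [210 239 247] 0.256
232 [ 0.417 -0.162 -0.   ] [198 230 236] 0.259
238 [ 0.412 -0.162  0.001] [200 231 239] 0.26
244 [ 0.407 -0.162  0.001] [183 222 234] 0.261
250 [ 0.44  -0.153  0.086] [1 1 0] 0.17
256 [ 0.44  -0.152  0.094] [32 28 26] 0.162
262 [ 0.438 -0.152  0.098] [15  7 15] 0.159
268 [ 0.439 -0.152  0.105] [19  6 17] 0.152
274 [ 0.438 -0.151  0.11 ] [21 11 24] 0.148
280 [ 0.438 -0.151  0.116] [10  4  6] 0.141
286 [ 0.438 -0.15   0.121] [16 11 15] 0.137
1714 [ 0.40272624 -0.23196402  0.06958954] [ 0.44798264 -0.04327631  0.19387712]
[[ 0.43437282 -0.21601911  0.07014428]
 [ 0.50750501 -0.13568833  0.07229946]
 [ 0.56199068 -0.05401285  0.1845338 ]]
```

```bash
python3 -c "
from h import *
from rig import *
c=dict(np.load('w2.npz')); W=wristworld(c)
for r in (225,240,246,252,258,262):
  m=[(u,W[r,u].round(3).tolist()) for u in range(236,322,4)]
  print(r,[(u,p) for u,p in m if p[2]>.02])
R=cv2.Rodrigues(c['rvec'])[0]; print('cam',-R.T@c['tvec'].ravel())
cv2.imwrite('pics/c3.png',cv2.convertScaleAbs(cv2.resize(c['color'][200:290,220:330],None,fx=6,fy=6,interpolation=cv2.INTER_NEAREST),alpha=2.2))"
```

```text
225 [(252, [0.448, -0.122, 0.071]), (256, [0.449, -0.124, 0.073]), (260, [0.449, -0.126, 0.073]), (264, [0.448, -0.128, 0.071]), (268, [0.448, -0.131, 0.071]), (272, [0.448, -0.133, 0.071]), (276, [0.449, -0.135, 0.072]), (280, [0.449, -0.137, 0.073]), (284, [0.448, -0.14, 0.071]), (288, [0.449, -0.142, 0.072]), (292, [0.449, -0.144, 0.072]), (296, [0.449, -0.146, 0.072]), (300, [0.448, -0.149, 0.07])]
240 [(252, [0.439, -0.121, 0.071]), (256, [0.439, -0.124, 0.072]), (260, [0.44, -0.126, 0.073]), (264, [0.439, -0.128, 0.071]), (268, [0.439, -0.131, 0.071]), (272, [0.44, -0.133, 0.072]), (276, [0.44, -0.135, 0.072]), (280, [0.439, -0.137, 0.071]), (284, [0.439, -0.14, 0.071]), (288, [0.44, -0.142, 0.073]), (292, [0.44, -0.144, 0.073]), (296, [0.439, -0.147, 0.071]), (300, [0.439, -0.149, 0.071])]
246 [(244, [0.44, -0.118, 0.082]), (248, [0.44, -0.12, 0.082]), (252, [0.435, -0.121, 0.071]), (256, [0.436, -0.124, 0.072]), (260, [0.436, -0.126, 0.073]), (264, [0.436, -0.128, 0.072]), (268, [0.436, -0.131, 0.072]), (272, [0.436, -0.133, 0.072]), (276, [0.436, -0.135, 0.072]), (280, [0.43
[... 1332 characters left out ...]
, 0.096]), (316, [0.44, -0.155, 0.098])]
262 [(240, [0.44, -0.118, 0.101]), (244, [0.441, -0.12, 0.102]), (248, [0.44, -0.122, 0.101]), (252, [0.438, -0.124, 0.098]), (256, [0.439, -0.126, 0.098]), (260, [0.433, -0.127, 0.086]), (264, [0.426, -0.128, 0.073]), (268, [0.425, -0.13, 0.071]), (272, [0.426, -0.133, 0.072]), (276, [0.425, -0.135, 0.07]), (280, [0.426, -0.137, 0.073]), (284, [0.426, -0.14, 0.072]), (288, [0.426, -0.142, 0.071]), (292, [0.426, -0.144, 0.072]), (296, [0.426, -0.147, 0.072]), (300, [0.436, -0.148, 0.093]), (304, [0.439, -0.149, 0.099]), (308, [0.438, -0.151, 0.097]), (312, [0.441, -0.153, 0.102]), (316, [0.44, -0.155, 0.101])]
cam [ 0.50920193 -0.13707178  0.24242497]
```

View pics/c3.png

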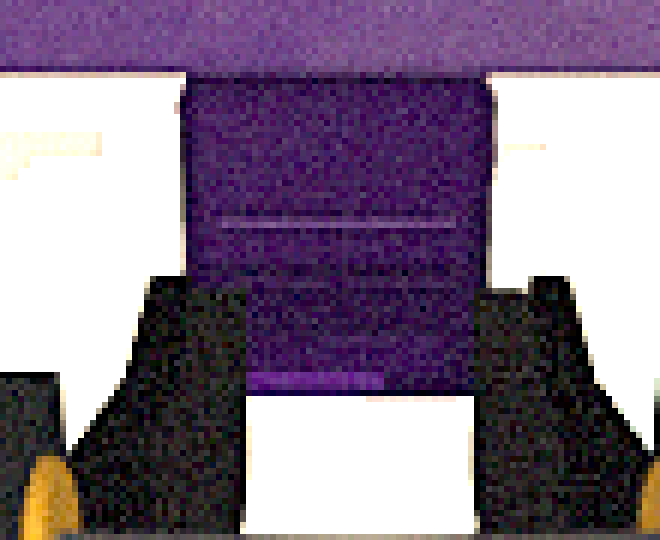

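The fingers end at about z=0.08, some 26 mm higher than the reported TCP implies. They closed above the tab, which spans y −0.122 to −0.150 with its top at z=0.072. I'll open, go down another 26 mm and close again.

Request:
drive_tool:
  steps:
    - [60,0,0,0,0,0,0]
    - [60,0,0,0,0,0,0]
    - [60,0,0,0,0,0,0]
    - [60,0,0,0,0,0,0]
    - [60,0,0,0.1,0,0,0]
    - [60,0,0,0.22,0,0,0]
    - [60,0,0,0.22,0,0,0]
    - [20,0,0,0.22,0,0,0]

```text
time_s: 3.8
position: [0.4279, -0.1358, 0.0276]
tcp_rot: [[1.0, 0.0, -0.001], [0.0, -1.0, 0.0], [-0.001, -0.0, -1.0]]
force: [-0.1, -1.0, -0.8]
opening: 0.646
grasp_force: 0.0
```

Request:
drive_tool:
  steps:
    - [20,0,0,0,0,0,0]
    - [20,0,0,0,0,0,0]
    - [20,0,0,0,0,0,0]
    - [20,0,0,0,0,0,0]
    - [20,0,0,0,0,0,0]

```text
time_s: 4.3
position: [0.4279, -0.1353, 0.0279]
tcp_rot: [[1.0, 0.0, -0.0], [0.0, -1.0, 0.001], [-0.0, -0.001, -1.0]]
force: [1.2, 3.5, 4.1]
opening: 0.346
grasp_force: 30.0
```

```bash
python3 -c "
from arc import *
arc(2,45,0,20,r=.134,d=.039)"
```

```text
[0.032, -0.139, 0.039]
[0.082, -0.277, 0.078]
[0.148, -0.411, 0.116]
[0.23, -0.539, 0.155]
[0.327, -0.66, 0.194]
[0.438, -0.77, 0.233]
```

Gripped: the opening is 30 mm and the grip force 30 N. Raising the lid to about 45°.

Request:
drive_tool:
  steps:
    - [20,0.032,0,-0.139,0,0.039,0]
    - [20,0.082,0,-0.277,0,0.078,0]
    - [20,0.148,0,-0.411,0,0.116,0]
    - [20,0.23,0,-0.539,0,0.155,0]
    - [20,0.327,0,-0.66,0,0.194,0]
    - [20,0.438,0,-0.77,0,0.233,0]
    - [20,0.438,0,-0.77,0,0.233,0]
    - [20,0.438,0,-0.77,0,0.233,0]

```text
time_s: 5.1
position: [0.4791, -0.1348, 0.1197]
tcp_rot: [[0.941, 0.002, 0.34], [0.001, -1.0, 0.002], [0.34, -0.001, -0.941]]
force: [-6.9, 2.3, 7.2]
opening: 0.343
grasp_force: 30.0
```

```bash
cat >> h.py <<'E'
def tilt(near=True):
    from rig import optics
    c=optics.capture("side"); P,u,v=world(c,purple(c))
    P=P[(P[:,1]<0)==near]; P=P[(P[:,2]>.055)&(P[:,2]<.3)&(P[:,1]>-.3)&(P[:,1]<.4)]
    n=np.linalg.svd(P-np.median(P,0),full_matrices=False)[2][2]; n*=np.sign(n[2])
    print("lid pts",len(P),"tilt",np.degrees(np.arccos(n[2])).round(1),"z",np.percentile(P[:,2],[1,50,99]).round(3),"x",np.percentile(P[:,0],[1,99]).round(3))
    cv2.imwrite("pics/tilt.png",c["color"])
E
python3 -c "
from h import *
tilt()"
```

```text
lid pts 57 tilt 42.9 z [0.077 0.139 0.143] x [0.472 0.552]
```

The lid is up at about 43–45°. Letting go now.

Request:
drive_tool:
  steps:
    - [70,0,0,0,0,0,0]
    - [70,0,0,0,0,0,0]
    - [70,0,0,0,0,0,0]
    - [70,0,0,0,0,0,0]
    - [70,0,0,0,0,0,0]
    - [70,0,0,0,0,0,0]
    - [70,0,0,0,0,0,0]
    - [70,0,0,0,0,0,0]

```text
time_s: 5.95
position: [0.4806, -0.1359, 0.12]
tcp_rot: [[0.94, 0.0, 0.342], [0.0, -1.0, 0.0], [0.342, 0.0, -0.94]]
force: [-0.4, 0.4, 1.0]
opening: 0.798
grasp_force: 0.0
```

Request:
drive_tool:
  steps:
    - [70,0,0,0,0,0,0]
    - [70,0,0,0,0,0,0]
    - [70,0,0,0,0,0,0]
    - [70,0,0,0,0,0,0]
    - [70,0,0,0,0,0,0]
    - [70,0,0,0,0,0,0]

```text
time_s: 6.55
position: [0.4806, -0.1359, 0.12]
tcp_rot: [[0.94, 0.0, 0.342], [0.0, -1.0, 0.0], [0.342, -0.0, -0.94]]
force: [0.4, 0.1, -0.2]
opening: 0.801
grasp_force: 0.0
```

```bash
python3 -c "
from h import *
tilt()"
```

```text
lid pts 50 tilt 42.5 z [0.085 0.139 0.143] x [0.474 0.54 ]
```

The lid stayed at about 42° with the fingers open, so the near box is the stiff one. I'll re-grip and carry the lid back along its arc.

```bash
python3 -c "
from arc import *
arc(44,72,20,29,r=.134,d=.039,n=5);print();arc(72,98,29,38,r=.134,d=.039,n=5)
from rig import read_state;print(read_state()['joint_positions'].round(1))"
```

```text
[0.11, -0.043, 0.021]
[0.225, -0.077, 0.042]
[0.342, -0.1, 0.063]
[0.46, -0.113, 0.084]
[0.579, -0.116, 0.105]

[0.109, 0.024, 0.021]
[0.215, 0.056, 0.042]
[0.318, 0.096, 0.063]
[0.416, 0.145, 0.084]
[0.51, 0.2, 0.105]
[-36.8  23.4 120.   31.1  23.4  25.9]
```

Request:
drive_tool:
  steps:
    - [20,0,0,0,0,0,0]
    - [20,0,0,0,0,0,0]
    - [20,0,0,0,0,0,0]
    - [20,0,0,0,0,0,0]
    - [20,0,0,0,0,0,0]
    - [20,0,0,0,0,0,0]
    - [20,0,0,0,0,0,0]

```text
time_s: 7.3
position: [0.4802, -0.135, 0.1198]
tcp_rot: [[0.94, 0.001, 0.341], [0.001, -1.0, 0.002], [0.341, -0.002, -0.94]]
force: [0.6, 3.0, -0.5]
opening: 0.344
grasp_force: 30.0
```

Request:
drive_tool:
  steps:
    - [20,0.11,0,-0.043,0,0.021,0]
    - [20,0.225,0,-0.077,0,0.042,0]
    - [20,0.342,0,-0.1,0,0.063,0]
    - [20,0.46,0,-0.113,0,0.084,0]
    - [20,0.579,0,-0.116,0,0.105,0]
    - [20,0.579,0,-0.116,0,0.105,0]

```text
time_s: 7.9
position: [0.5406, -0.1343, 0.1569]
tcp_rot: [[0.875, 0.002, 0.485], [0.0, -1.0, 0.003], [0.485, -0.003, -0.875]]
force: [-2.4, 4.5, 4.1]
opening: 0.344
grasp_force: 30.0
```

```bash
python3 -c "
from h import *
tilt()
from rig import read_state;print(read_state()['joint_positions'].round(1))"
```

```text
lid pts 104 tilt 71.5 z [0.072 0.166 0.171] x [0.514 0.563]
[-35.6  22.1 117.6  46.8  23.   13.5]
```

Tracking well: the lid is at about 71°. Continuing to about 98°.

Request:
drive_tool:
  steps:
    - [20,0.109,0,0.024,0,0.021,0]
    - [20,0.215,0,0.056,0,0.042,0]
    - [20,0.318,0,0.096,0,0.063,0]
    - [20,0.416,0,0.145,0,0.084,0]
    - [20,0.51,0,0.2,0,0.105,0]
    - [20,0.51,0,0.2,0,0.105,0]

```text
time_s: 8.55
position: [0.6072, -0.1341, 0.166]
tcp_rot: [[0.786, 0.003, 0.618], [0.0, -1.0, 0.004], [0.618, -0.003, -0.786]]
force: [-0.7, 4.8, 5.0]
opening: 0.336
grasp_force: 30.0
```

```bash
python3 -c "
from h import *
tilt()
from rig import read_state;print(read_state()['joint_positions'].round(1))"
```

```text
lid pts 574 tilt 87.1 z [0.071 0.122 0.181] x [0.562 0.58 ]
[-33.8  25.7 115.8  75.4  21.  -12.3]
```

The lid is past upright: its top edge is at x=0.58 and the hinge at 0.562. Releasing and backing out along the fingers.

Request:
drive_tool:
  steps:
    - [75,0,0,0,0,0,0]
    - [75,0,0,0,0,0,0]
    - [75,0,0,0,0,0,0]
    - [75,0,0,0,0,0,0]
    - [75,0,0,0,0,0,0]
    - [75,0,0,0,0,0,0]
    - [75,0,0,-0.3,0,0,0]
    - [75,0,0,-0.6,0,0,0]

```text
time_s: 9.4
position: [0.5611, -0.1357, 0.2214]
tcp_rot: [[0.789, 0.001, 0.614], [-0.001, -1.0, 0.002], [0.614, -0.002, -0.789]]
force: [0.7, -0.4, 0.9]
opening: 0.851
grasp_force: 0.0
```

Request:
drive_tool:
  steps:
    - [75,0,0,-0.3,0,0,0]
    - [75,0,0,-0.6,0,0,0]
    - [75,0,0,-0.6,0,0,0]
    - [75,0,0,-0.6,0,0,0]

```text
time_s: 9.8
position: [0.5175, -0.1363, 0.2799]
tcp_rot: [[0.786, -0.001, 0.618], [0.001, -1.0, -0.002], [0.618, 0.002, -0.786]]
force: [0.8, -0.0, 0.2]
opening: 0.862
grasp_force: 0.0
```

```bash
python3 -c "
from h import *
tilt();tilt(False)
from rig import *;print(read_state()['joint_positions'].round(1))
c=optics.capture('top');s=cv2.imread('pics/tilt.png')
cv2.imwrite('pics/m4.png',cv2.resize(np.hstack([c['color'],s]),(800,300)))"
```

```text
lid pts 1305 tilt 85.5 z [0.072 0.124 0.178] x [0.562 0.579]
lid pts 555 tilt 4.7 z [0.067 0.072 0.114] x [0.475 0.824]
[-42.4   6.7 118.5  47.4  34.4  12.3]
```

View pics/m4.png

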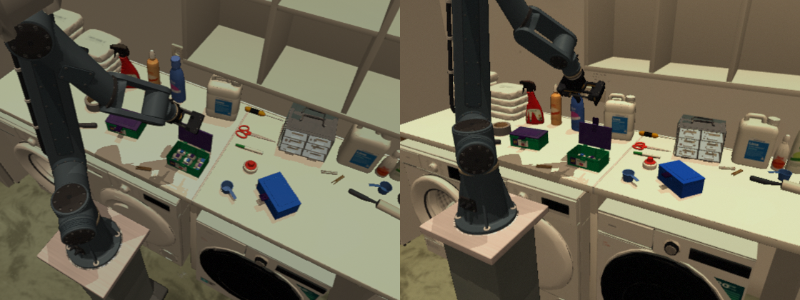

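The near box's lid stands open at about 94.5°, seen at (595,133) in the side view. The left box is shut at (528,139). Moving over to the left box.

Request:
drive_tool:
  steps:
    - [70,-0.26,-0.3,-0.2,0,-0.2,0]
    - [70,-0.26,-0.667,-0.2,0,-0.444,0]
    - [70,-0.26,-0.667,-0.2,0,-0.444,0]
    - [70,-0.26,-0.667,-0.2,0,-0.444,0]
    - [70,-0.26,-0.667,-0.2,0,-0.444,0]
    - [70,-0.26,-0.667,-0.2,0,-0.444,0]
    - [70,-0.26,-0.667,-0.2,0,-0.444,0]

```text
time_s: 10.65
position: [0.4813, -0.0553, 0.2771]
tcp_rot: [[1.0, 0.004, -0.002], [0.004, -1.0, 0.001], [-0.002, -0.001, -1.0]]
force: [-0.7, -0.5, 0.3]
opening: 0.808
grasp_force: 0.0
```

Request:
drive_tool:
  steps:
    - [70,0,-1,0,0,0,0]
    - [70,0,-1,0,0,0,0]
    - [70,0,-1,0,0,0,0]
    - [70,0,-1,0,0,0,0]

```text
time_s: 11.05
position: [0.4761, 0.0667, 0.2773]
tcp_rot: [[1.0, 0.005, -0.004], [0.005, -1.0, 0.002], [-0.004, -0.002, -1.0]]
force: [0.1, -0.5, 0.3]
opening: 0.805
grasp_force: 0.0
```

Request:
drive_tool:
  steps:
    - [70,0,-1,0,0,0,0]
    - [70,0,-1,0,0,0,0]
    - [70,0,-1,0,0,0,0]
    - [70,0,-1,0,0,0,0]

```text
time_s: 11.45
position: [0.4773, 0.1853, 0.2777]
tcp_rot: [[1.0, 0.003, -0.003], [0.003, -1.0, 0.001], [-0.003, -0.001, -1.0]]
force: [-1.0, -0.1, -0.1]
opening: 0.805
grasp_force: 0.0
```

Request:
drive_tool:
  steps:
    - [70,0,-0.33,0.5,0,0,-0.081]
    - [70,0,-0.33,1,0,0,-0.081]
    - [70,0,-0.33,1,0,0,-0.081]
    - [70,0,-0.33,1,0,0,-0.081]
    - [70,0,-0.33,1,0,0,-0.081]

```text
time_s: 11.95
position: [0.4782, 0.2222, 0.1586]
tcp_rot: [[0.993, 0.12, -0.002], [0.12, -0.993, -0.001], [-0.002, 0.0, -1.0]]
force: [-0.6, 0.5, 1.6]
opening: 0.803
grasp_force: 0.0
```

```bash
python3 -c "
from h import *
from rig import *
s=read_state();print(s['position'],s['joint_positions'].round(1))
c=optics.capture('wrist'); W=wristworld(c); P=W[purple(c)&(c['range_z']>0)]; P=P[abs(P[:,2]-.072)<.005]
r=cv2.minAreaRect((P[:,:2]*1000).astype(np.float32)); print(len(P),r,cv2.boxPoints(r).round().tolist())
yaw=np.radians(7); ex=np.array([np.cos(yaw),np.sin(yaw)]); ey=np.array([-ex[1],ex[0]])
for _ in range(2):
  a=P[:,:2]@ex; b=P[:,:2]@ey; lo=np.percentile(a,.2); t=(a<lo+.025)
  k=(a>lo+.045); print('front',lo,'rear',a.max(),'tab y',b[t].min(),b[t].max(),'lid y',b[k].min(),b[k].max())
  R2=cv2.minAreaRect((P[k][:,:2]*1000).astype(np.float32)); print(R2)
  a0=lo+.010; bc=(b[t].min()+b[t].max())/2; print('grasp',a0*ex+bc*ey)
  yaw=np.radians(R2[2] if R2[2]<45 else R2[2]-90); ex=np.array([np.cos(yaw),np.sin(yaw)]); ey=np.array([-ex[1],ex[0]])
"
```

```text
[0.47816765 0.22218586 0.15863805] [12.8 25.8 98.3 -0.  56.1 95.9]
24748 ((553.796875, 119.23860168457031), (140.249755859375, 398.8843078613281), 7.667695045471191) [[458.0, 308.0], [511.0, -88.0], [650.0, -69.0], [597.0, 326.0]]
front 0.4949412736549303 rear 0.6338251314289514 tab y 0.15146347721061465 0.1800551438306682 lid y -0.1487323135743471 0.25095486798675937
((576.61669921875, 122.3076171875), (93.87673950195312, 399.0494689941406), 7.533940315246582)
grasp [0.48097654 0.22606063]
front 0.4964557487500934 rear 0.6346134621362519 tab y 0.14678798866944368 0.17539884091988095 lid y -0.15387517059521694 0.24517431515250862
((577.0181274414062, 122.36139678955078), (93.11732482910156, 399.023681640625), 7.5549798011779785)
grasp [0.48096219 0.22610593]
```

Request:
drive_tool:
  steps:
    - [70,0.03,-0.03,0.4,0,0,-0.006]
    - [70,0.03,-0.03,0.7,0,0,-0.006]
    - [70,0.03,-0.03,1,0,0,-0.006]
    - [70,0.03,-0.03,1,0,0,-0.006]

```text
time_s: 12.4
position: [0.4795, 0.2265, 0.0368]
tcp_rot: [[0.992, 0.129, -0.007], [0.129, -0.992, -0.001], [-0.007, 0.0, -1.0]]
force: [-0.8, 0.7, -0.5]
opening: 0.807
grasp_force: 0.0
```

Request:
drive_tool:
  steps:
    - [70,0,0,0.09,0,0,0]
    - [20,0,0,0.09,0,0,0]
    - [20,0,0,0.09,0,0,0]
    - [20,0,0,0.09,0,0,0]
    - [20,0,0,0.09,0,0,0]
    - [20,0,0,0.09,0,0,0]
    - [20,0,0,0.09,0,0,0]
    - [20,0,0,0.09,0,0,0]

```text
time_s: 13.2
position: [0.4809, 0.2275, 0.0281]
tcp_rot: [[0.991, 0.131, -0.001], [0.131, -0.991, -0.0], [-0.001, 0.0, -1.0]]
force: [0.5, -1.5, 2.8]
opening: 0.338
grasp_force: 30.0
```

Request:
drive_tool:
  steps:
    - [20,0,0,0,0,0,0]
    - [20,0,0,0,0,0,0]

```text
time_s: 13.4
position: [0.4809, 0.2275, 0.0281]
tcp_rot: [[0.991, 0.131, -0.001], [0.131, -0.991, -0.0], [-0.001, 0.0, -1.0]]
force: [0.2, -1.4, 3.0]
opening: 0.341
grasp_force: 30.0
```

Gripped. Same lift to 45°.

Request:
drive_tool:
  steps:
    - [20,0.032,0,-0.139,0,0.039,0]
    - [20,0.082,0,-0.277,0,0.078,0]
    - [20,0.148,0,-0.411,0,0.116,0]
    - [20,0.23,0,-0.539,0,0.155,0]
    - [20,0.327,0,-0.66,0,0.194,0]
    - [20,0.438,0,-0.77,0,0.233,0]
    - [20,0.438,0,-0.77,0,0.233,0]
    - [20,0.438,0,-0.77,0,0.233,0]

```text
time_s: 14.2
position: [0.5324, 0.2344, 0.1198]
tcp_rot: [[0.933, 0.13, 0.336], [0.122, -0.991, 0.044], [0.339, -0.0, -0.941]]
force: [-0.9, -2.0, 3.3]
opening: 0.338
grasp_force: 30.0
```

```bash
python3 -c "
from h import *
tilt(False)"
```

```text
lid pts 44 tilt 7.2 z [0.076 0.141 0.145] x [0.52  0.833]
```

Request:
drive_tool:
  steps:
    - [70,0,0,0,0,0,0]
    - [70,0,0,0,0,0,0]
    - [70,0,0,0,0,0,0]
    - [70,0,0,0,0,0,0]
    - [70,0,0,0,0,0,0]
    - [70,0,0,0,0,0,0]
    - [70,0,0,0,0,0,0]
    - [70,0,0,0,0,0,0]

```text
time_s: 15.05
position: [0.5331, 0.2346, 0.1202]
tcp_rot: [[0.932, 0.13, 0.338], [0.122, -0.991, 0.045], [0.341, -0.0, -0.94]]
force: [-0.5, 0.1, 0.5]
opening: 0.798
grasp_force: 0.0
```

Request:
drive_tool:
  steps:
    - [70,0,0,0,0,0,0]
    - [70,0,0,0,0,0,0]
    - [70,0,0,0,0,0,0]
    - [70,0,0,0,0,0,0]
    - [70,0,0,-0.3,0,0,0]
    - [70,0,0,-0.6,0,0,0]
    - [70,0,0,-0.9,0,0,0]
    - [70,0,0,-0.9,0,0,0]

```text
time_s: 15.85
position: [0.498, 0.2306, 0.2265]
tcp_rot: [[0.929, 0.131, 0.346], [0.122, -0.991, 0.047], [0.349, -0.001, -0.937]]
force: [-0.4, 0.5, 0.5]
opening: 0.802
grasp_force: 0.0
```

```bash
python3 -c "
from h import *
tilt(False);tilt();lids('top',9);lids('side',9)
a=cv2.imread('pics/top9.png');s=cv2.imread('pics/side9.png')
cv2.imwrite('pics/m9.png',cv2.resize(np.hstack([a,s]),(800,300)))"
```

```text
lid pts 507 tilt 6.1 z [0.068 0.072 0.116] x [0.495 0.826]
lid pts 1275 tilt 85.3 z [0.071 0.122 0.178] x [0.561 0.58 ]
top [ 148  150   55   33 1056] [0.551 0.231 0.072] [0.066 0.072 0.077] 998
((552.666015625, 232.38955688476562), (109.0214614868164, 168.65765380859375), 8.09553050994873) [[487.0, 308.0], [511.0, 141.0], [619.0, 157.0], [595.0, 324.0]]
top [251 171  46  41 807] [ 0.572 -0.139  0.127] [0.075 0.126 0.178] 29
((568.8096923828125, -144.62240600585938), (136.85675048828125, 7.489062309265137), 89.68325805664062) [[565.0, -213.0], [572.0, -213.0], [573.0, -76.0], [565.0, -76.0]]
top [364 270  12  11  84] [ 0.466 -0.514  0.071] [0.066 0.071 0.077] 82
((466.2927551269531, -512.8019409179688), (28.460344314575195, 30.895261764526367), 51.93796920776367) [[445.0, -514.0], [470.0, -534.0], [487.0, -511.0], [463.0, -492.0]]
side [ 251  171   45   38 1274] [ 0.57  -0.14   0.123] [0.073 0.123 0.173] 78
((567.6289672851562, -138.31573486328125), (157.1349334716797, 11.20850658416748), 88.95122528076172) [[561.0, -217.0], [572.0, -217.0], [575.0, -60.0], [563.0, -60.0]]
side [155 177  51  17 488] [0.549 0.229 0.072] [0.068 0.072 0.075] 487
((551.334716796875, 234.8638916015625), (107.50110626220703, 172.8141632080078), 7.3540730476379395) [[487.0, 314.0], [509.0, 142.0], [616.0, 156.0], [594.0, 327.0]]
```

View pics/m9.png

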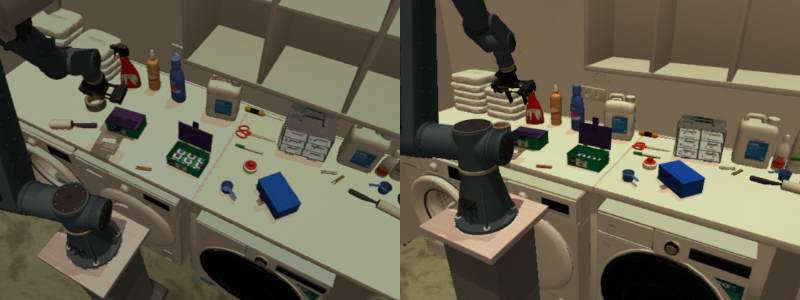

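The left lid rose to z=0.145, then fell shut and now lies flat at z=0.072, seen at (528,130). The near lid is still wide open at (600,135). Neither box has shifted and the gripper is clear, so I'll hand in.

```bash
python3 -c "
from rig import order
print(order.hand_in())"
```

```text
the job is handed in; nothing more can be done
None
```

I tried both lids: the left box's lid dropped shut by itself and was left shut, while the near box's lid was stiff and is left wide open at about 94°; the job is handed in, but no verdict came back.

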